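# Load the rocker so the tray tips to the soldering board

### The arm

A 6-joint arm with a two-finger parallel gripper is mounted at the origin on a cart in front of the work surface, level with it; the furniture and walls round the work are solid. World frame = base frame: x ahead of the robot, y to its left, z up, the work surface at z = 0. Lengths are in mm, angles in rad, forces in N, time in s.
With the tool pointing down it reaches from about 350 to 875 mm from the base axis. Payload 15.5 kg.
Tool frame: the origin (TCP) lies at the very end of the fingers, on their centre line; the grasp point (between the pads) lies 19 mm behind it; z points along the fingers, y is the line along which they close (so a half turn about z gives the same grasp; the last joint's range is limited). The gripper opens to 85 mm and grips with 20 to 120 N. Pads are 22 mm wide; open, the fingers measure 114 mm over their backs; the gripper's body (76 mm by 85 mm) begins 54 mm behind the grasp point. The pads swing forward as they close: fully open they stand 13 mm farther back than shut.
Start: joints at [1.089, 0.494, 1.345, -0, 1.302, -0.096], TCP at [235.183, 579.064, 231.277] pointing down, gripper open.
Joint ranges: [-2.91, 2.91], [-0.82, 2.16], [0.22, 2.67], [-1.22, 4.37], [0.12, 2.79], [-3.08, 3.08]. Speed limits (rad/s): [1.89, 1.89, 2.57, 3.01, 3.01, 3.01].

### API

Orientations are given as [roll, pitch, yaw] about the fixed x, y, z axes, in that order (R = Rz(yaw) Ry(pitch) Rx(roll)).
In Python, from workcell import ctrl gives the robot as it stands.
- The arm moves only by the shell command python3 inch.py 'ROWS' [FORCE]. ROWS is a JSON list that holds a single list of rows (three levels of brackets), with 1 to 10 rows, each of 5 numbers: the opening from 0.0 (shut) to 1.0 (fully open), then dx, dy, dz in units of 5 mm, then a turn about the tool's z in units of 0.05 rad; each row shifts and turns the commanded pose from where the row before left it, along the tool's axes as they then stand; what a row does not reach is not made up. A row lasts 1/12 s, in which the tool goes at most 41.7 mm and 0.125 rad, less where a joint would pass 70% of its speed; a pose out of reach is approached as far as the arm can. The fingers move at their own pace and stop on an object; FORCE is the grip in N (left out, the last holds). Time passes only in rows, so rows that do not move let the fingers close. It prints the time, the measured TCP pose, the force, the opening and the grip force at its end. Input that does not fit is refused with a message, and nothing moves.
- ctrl.get_state(): the state, without advancing time (a new reading comes with each control period).
- ctrl.get_image(name): name is "scene" or "top" or "wrist"; returns the picture (384x512x3 uint8, blue, green, red); there is no depth.
- ctrl.camera_params(name): a dict with "fx", "fy", "cx", "cy" (pixels), "pose" (4x4, takes a point from camera to world coordinates). Camera axes: x right, y down, z forward; pixel columns grow to the right and rows downward; lengths in mm; the calibration is good to about 2 mm. A picture is of the moment at which its call begins: read the wrist's pose just before it. camera_params takes no time and is no camera call; for the wrist camera it gives the pose at the moment of the call.
- ctrl.close_job(): hands the job in; it is judged then, once.
The state is a dict: "time": time; "joint_positions": joint angles; "qd": joint speeds; "tau": joint torques, N m; "ee_pos": TCP position; "tool_rot": TCP orientation; "force": force on the tool from outside, world axes, zero at the start; "moment": the same for the moment, N m; "opening": opening from 0.0 (shut) to 1.0 (fully open); "grasp_force": force on a finger pad.
Only numpy, scipy, OpenCV 4.12 (cv2) and the standard library are available. Lean on these libraries where they do the work, as an engineer would, in place of code of your own. Each camera call takes 0.05 s, during which the arm holds its last target. There are 200 camera calls.

### The job

Pick up the orange parts tray with its two brass tins by its black grip and set it on the blue socket board of the rocker, feeling for the place where all four corner pins drop fully home while the rocker still leans back toward you. Then let go, so that the tray's own weight tips the rocker forward toward the soldering board; do not push the rocker or ride it down with your hand. The tins must stay in the tray, the tray must stay seated, and the vial, the steel cube and the wax lump must be left alone.

Things in the scene. Friction and masses are not known exactly. Their poses are not given: they have to be found in the camera images.
- parts_tray: Loose orange stacking tray, 100 (its x) x 120 (its y) mm, about 0.45 kg plus two tins. Origin: centre of the underside of its 4 mm floor; z up. Walls 16 mm high; the tins' tops are 28 mm above the origin. Below it has four pins (see tray_pin); it stands on them on the bench at the start, upright. It works either way round.
- tray_pin (a point): Tip of one of the tray's four steel pins, at x 40, y 50, z -9 mm from the tray's origin. The pins stand at x = +-40, y = +-50 mm, 8 x 8 mm square with flat ends, 9 mm long below the underside.
- tray_grip (a point): Grip point of the tray, 57 mm above its origin: middle of a black block on a post, 26 mm along tray x, 30 mm along tray y, from 40 to 68 mm above the origin. Grip it across the 30 mm (fingers on its +y and -y faces): then, once the fingers open, the tray can swing away between them along x.
- tin_left: Loose round brass tin, 38 mm diameter x 24 mm, 70 g, standing in a shallow pocket of the tray, 36.5 mm from the tray's centre on its +y side. Origin: centre of its underside.
- tin_right: Second brass tin, the same, on the tray's -y side.
- rocker: Fixed grey base of the rocker, 200 x 156 mm, with two cheeks (at y = +-73 mm, 102 mm high) that carry the deck's pivot. Origin on the bench right below the pivot; x points from the loading side (robot) toward the small brown soldering board behind it, the way the rocker tips. The pivot axis lies along y, 80 mm above the origin.
- deck (a joint): Angle of the pivoting deck (rotation about the rocker's +y), rad: -0.20 leaning back toward the robot on its stop (the start, held by a counterweight), 0 level, +0.30 tipped forward (far end low) on the other stop. About 2 N down at board_place makes it yield; relieved, it swings back. Under the let-go tray it tips fully in about a second.
- board_place (a point): Point of the deck (turns with it) 60 mm beyond the pivot along the deck, 16 mm above the pivot's plane, level with the blue socket board's top face; x along the deck to its far end, z out of its face. The board's centre lies up to 13 mm from this point either way along x, differently each time (it is clamped in slots and does not slip): find it by touch or sight.
- board_top (a point): Same point as board_place, about the blue socket board: 150 (along x) x 124 x 12 mm, four square holes 11 x 11 mm, 12 mm deep, at x = +-40, y = +-50 mm from the board's own (shifted) centre. With the pins home the tray's underside lies flush on the board's face; with pins standing on the face it is 9 mm higher.
- glass_vial: Bystander: small glass vial, 25 mm diameter, 52 mm high, loose on the bench. Origin under its centre.
- steel_cube: Bystander: steel dapping cube, 42 mm, with round hollows in its faces, loose on the bench. Origin under its centre.
- wax_lump: Bystander: lump of beeswax, 31 x 42 x 18 mm, loose on the bench. Origin under its centre.

How it is judged (in metres and radians):
On the way, in this order (a step that is already met when the one before it is completed fails the run):
1. all four pins are home in the socket board while the rocker still leans back (deck below -0.05 rad) (z of parts_tray in the frame of board_place between -0.004 and 0.003 m and x of parts_tray in the frame of board_place between -0.018 and 0.018 m and y of parts_tray in the frame of board_place between -0.006 and 0.006 m and angle between the z axis of parts_tray and the z axis of board_place, either way round below 0.06 rad and value of joint deck below -0.05 rad), for 0.15 s.
2. the rocker has tipped forward under the tray, with the hand off the tray (value of joint deck above 0.27 rad and contact force between the fingers and parts_tray below 0.5 N), for 0.2 s.
At the end, for the whole second after the job is handed in: The deck is tipped forward (joint above 0.27 rad); the tray is at rest on it with all pins home: underside within 3 mm of the board's face (4 mm below), within 18 mm of board_place along the deck and 6 mm across it, and flush within 0.06 rad; both tins are in the tray (within 55 mm of its origin) (z of parts_tray in the frame of board_place between -0.004 and 0.003 m and x of parts_tray in the frame of board_place between -0.018 and 0.018 m and y of parts_tray in the frame of board_place between -0.006 and 0.006 m and angle between the z axis of parts_tray and the z axis of board_place, either way round below 0.06 rad and distance between each of tin_left, tin_right and parts_tray below 0.055 m and value of joint deck above 0.27 rad and linear speed of parts_tray below 0.02 m/s); the robot touches nothing.
It fails at once if the hand or arm pushes the rocker (over 3 N) (contact force between any of the fingers, the arm and rocker above 3 N).
It fails at once if the hand rides the tray down: it still bears on the tray (over 2 N) with the deck tipped past +0.15 rad (value of joint deck above 0.15 rad and contact force between the fingers and parts_tray above 2 N).
It fails at once if a tin leaves the tray (distance between any of tin_left, tin_right and parts_tray above 0.07 m).
It fails at once if a bystander is moved by more than 20 mm (distance of any of glass_vial, steel_cube, wax_lump from where it was at the start of the episode above 0.02 m).
It also fails if it takes over 45 s, if anything falls off the work surface, if the arm or the gripper's body presses on something with over 40 N, if the wrist force passes 120 N, or if a joint passes its speed limit or range.

## Working session

There is one attempt and no reset: what is moved stays moved. The work goes in short steps, Python scripts to look and compute and a shell command to move; the robot and the scene stay as the last step left them, time stands still between calls to the robot, and variables do not carry over. Pictures are saved under pics/ and viewed, at most 10 in all, crops included, and the job is handed in when it is done.

```bash
ls; mkdir -p pics
python3 - <<'E'
from workcell import ctrl
import cv2,numpy as np
s=ctrl.get_state();print(s)
for n in("top","scene"):
    cv2.imwrite(f"pics/{n}0.png",cv2.resize(ctrl.get_image(n),None,fx=1.5,fy=1.5,interpolation=cv2.INTER_CUBIC))
    print({k:np.round(v,3).tolist() for k,v in ctrl.camera_params(n).items()})
E
```

```text
inch.py
pics
workcell.py
{'time': 0.0, 'joint_positions': array([ 1.08947921e+00,  4.94163124e-01,  1.34613516e+00, -4.20406176e-05,
        1.30248561e+00, -9.54957869e-02]), 'qd': array([ 7.26540449e-04,  7.68077412e-04,  1.29770682e-03,  9.93350235e-04,
       -3.87011376e-04, -8.71609508e-05]), 'tau': array([ 5.52351354e-03, -8.82133269e+01, -3.83875537e+01,  4.28130916e-04,
        9.70639667e-03,  3.45610324e-06]), 'ee_pos': array([235.04085678, 578.73426047, 230.71135754]), 'tool_rot': array([-3.14040298e+00, -7.32470232e-05,  2.75578245e+00]), 'force': array([-0.10529786,  0.12386986,  0.08863122]), 'moment': array([-0.00364368, -0.00052253,  0.03953137]), 'grasp_force': 0.0, 'opening': 1.0028587256989432}
{'fx': 400.414, 'fy': 400.414, 'cx': 255.294, 'cy': 190.204, 'pose': [[-0.015, -0.983, 0.182, 335.283], [-1.0, 0.016, 0.001, 208.075], [-0.004, -0.182, -0.983, 1094.826], [0.0, 0.0, 0.0, 1.0]]}
{'fx': 482.356, 'fy': 482.356, 'cx': 254.188, 'cy': 195.421, 'pose': [[-0.618, -0.34, 0.709, -386.059], [-0.786, 0.275, -0.554, 895.086], [-0.007, -0.9, -0.437, 626.283], [0.0, 0.0, 0.0, 1.0]]}
```
View pics/top0.png

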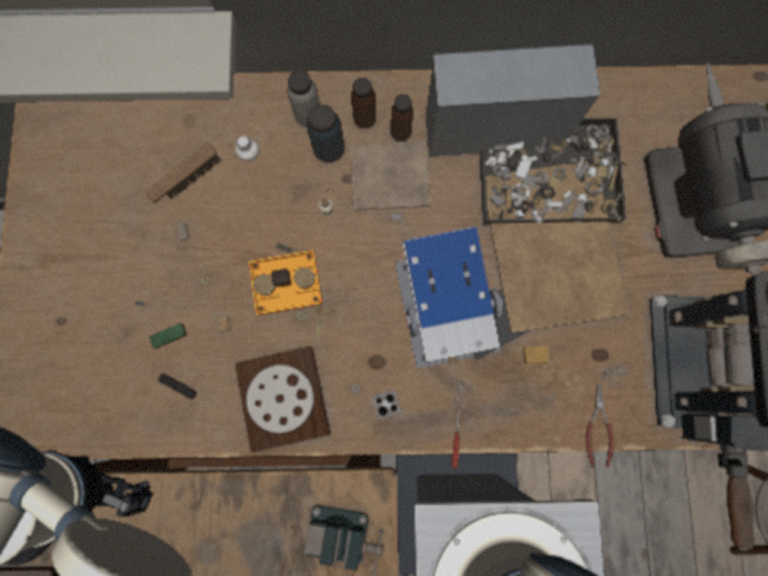

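View pics/scene0.png

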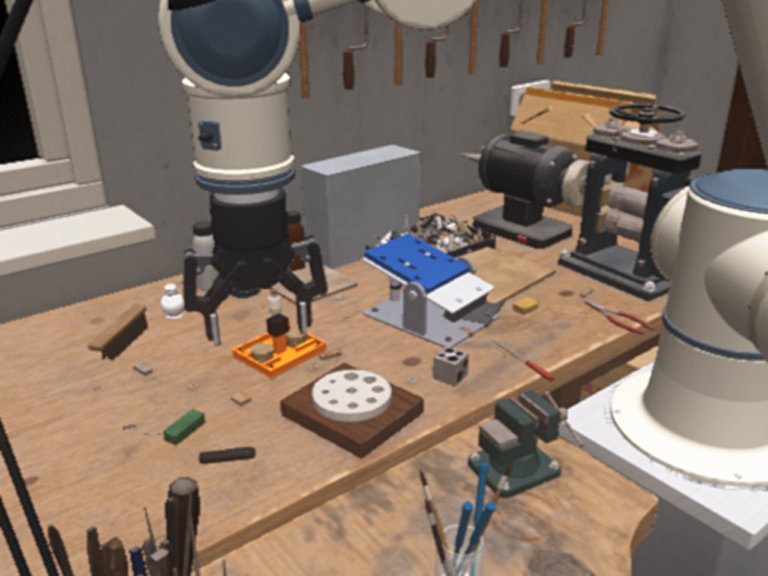

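The top view shows the tray at about (285,282), and the rocker with its blue board centred near (447,277) and its far end up. I'll enlarge both.

Run:
```python
from workcell import ctrl
import cv2,numpy as np
im=ctrl.get_image("top");cv2.imwrite("pics/raw.png",im)
a=cv2.resize(im[160:220,158:223],None,fx=6,fy=6,interpolation=cv2.INTER_CUBIC)
b=cv2.resize(im[145:245,260:340],None,fx=5,fy=5,interpolation=cv2.INTER_CUBIC)
o=np.zeros((500,800,3),np.uint8);o[:360,:390]=a;o[:,400:]=b
cv2.imwrite("pics/crop.png",o)
```

View pics/crop.png

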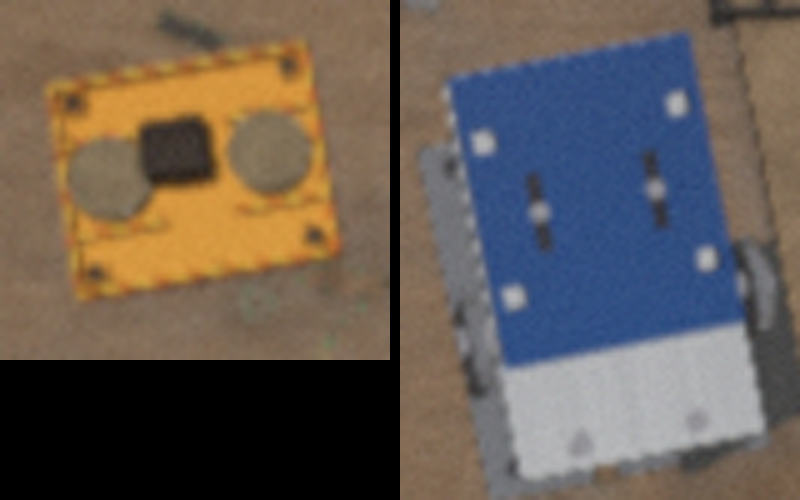

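The crop shows the tray's pin heads at (73,103), (290,66), (315,235) and (95,272). The socket holes are at (483,142), (676,104), (514,297) and (706,259), and the slot screws at (540,212) and (655,188). Next I solve for both poses.

```bash
cat > h.py <<'E'
from workcell import ctrl
import numpy as np
from scipy.optimize import least_squares
from scipy.spatial.transform import Rotation as R
def proj(cp,P):
    T=np.linalg.inv(cp["pose"]);q=P@T[:3,:3].T+T[:3,3]
    return np.c_[cp["fx"]*q[:,0]/q[:,2]+cp["cx"],cp["fy"]*q[:,1]/q[:,2]+cp["cy"]]
def fit(cp,px,model,z,pitch,g,fz=False):
    f=lambda p:(proj(cp,R.from_euler('ZY',[p[2],pitch]).apply(model)+[p[0],p[1],p[3] if fz else z])-px).ravel()
    s=least_squares(f,list(g)+([z] if fz else []),x_scale=[10,10,.1]+([10] if fz else []));return s.x,np.abs(s.fun).max()
H=np.array([[40,50,0],[40,-50,0],[-40,50,0],[-40,-50,0.]])
E
python3 - <<'E'
from h import *
cp=ctrl.camera_params("top")
t=np.array([[73,103],[290,66],[95,272],[315,235.]]);t=[158,160]+(t+.5)/6-.5
p,e=fit(cp,t,H,13,0,[400,200,0]);print("tray floor",p,e)
w=np.array([[47,88],[305,42],[80,298],[340,252.]]);w=[158,160]+(w+.5)/6-.5
p,e=fit(cp,w,H*[50/40,60/50,1],25,0,[400,200,0]);print("tray wall",p,e)
g=np.array([[178,151.]]);g=[158,160]+(g+.5)/6-.5
print("block top",fit(cp,np.repeat(g,2,0),np.zeros((2,3)),77,0,[400,200,0]))
b=np.array([[483,142],[676,104],[514,297],[706,259.]]);b=[260,145]+(b-[400,0]+.5)/5-.5
for s in(-13,0,13):
    z=80+16*np.cos(.2)+(60+s)*np.sin(.2)
    print("board",s,z,fit(cp,b,H-[0,0,0],z,-.2,[400,0,0]))
print("free z",fit(cp,b,H,108,-.2,[400,0,0],True))
sc=np.array([[540,212],[655,188.]]);sc=[260,145]+(sc-[400,0]+.5)/5-.5
for q in sc: print("screw",fit(cp,np.repeat(q[None],2,0),np.zeros((2,3)),110,0,[400,0,0])[0][:2])
E
```

```text
tray floor [5.45347749e+02 3.89107153e+02 1.53374285e-01] 0.2817867597051418
tray wall [5.42738761e+02 3.87195883e+02 1.67015810e-01] 0.4049022389882282
block top (array([540.70290389, 385.12475522,   0.        ]), np.float64(7.85939846537076e-09))
board -13 105.01852379282774 (array([5.30688110e+02, 9.96303626e+01, 1.83082371e-01]), np.float64(0.17522596241855126))
board 0 107.60122509316354 (array([5.30180124e+02, 9.99126176e+01, 1.83127021e-01]), np.float64(0.22077383428040775))
board 13 110.18392639349933 (array([5.29672149e+02, 1.00194870e+02, 1.83171907e-01]), np.float64(0.2802151064752252))
free z (array([5.31928441e+02, 9.89412016e+01, 1.82974336e-01, 9.87126379e+01]), np.float64(0.07429413523345829))
screw [524.28457897 127.87125962]
screw [535.62760822  69.81677314]
```

The rows are not in the units I measure in: shifts go in units of 5 mm and turns go in units of 0.05 rad. I convert before sending: -0.11 rad is -2.2.

```bash
python3 inch.py '[[[1,0,0,0,-2.2],[1,0,0,0,-2.2],[1,0,0,0,-2.2],[1,0,0,0,-2.2],[1,0,0,0,-2.2]]]'; python3 inch.py '[[[1,-5.4,-4.8,0,0],[1,-5.4,-4.8,0,0],[1,-5.4,-4.8,0,0],[1,-5.4,-4.8,0,0],[1,-5.4,-4.8,0,0],[1,-5.4,-4.8,0,0],[1,-5.4,-4.8,0,0],[1,-5.4,-4.8,0,0],[1,-5.4,-4.8,0,0],[1,-5.6,-4.4,0,0]]]'; python3 inch.py '[[[1,0,0,0,0],[1,0,0,0,0]]]'
python3 - <<'E'
from h import *
import cv2
s=ctrl.get_state();cp=ctrl.camera_params("wrist");print(s['ee_pos'],s['tool_rot'])
im=ctrl.get_image("wrist");cv2.imwrite("pics/w1.png",cv2.resize(im,None,fx=1.5,fy=1.5,interpolation=cv2.INTER_CUBIC))
print(repr(cp)); np.savez("w1.npz",**cp)
E
```

```text
time: 0.57
ee_pos: [235.1, 578.9, 231.0]
tool_rot: [-3.141, -0.0, -2.972]
force: [0.8, -0.1, -0.4]
opening: 1.001
grasp_force: 0.0
time: 1.4
ee_pos: [542.6, 387.1, 231.1]
tool_rot: [-3.141, -0.0, -2.978]
force: [0.9, 1.2, -0.1]
opening: 1.001
grasp_force: 0.0
time: 1.57
ee_pos: [542.8, 387.2, 230.7]
tool_rot: [-3.141, -0.001, -2.98]
force: [-0.9, 0.1, 0.0]
opening: 1.003
grasp_force: 0.0
[542.81072851 387.23873255 230.65969636] [-3.14131293e+00 -5.56792507e-04 -2.98006588e+00]
{'fx': 333.1620341720023, 'fy': 333.1620341720023, 'cx': 252.93108713677802, 'cy': 184.286705901756, 'pose': array([[-1.60563743e-01,  9.44745584e-01,  2.85788498e-01,
         4.70489501e+02],
       [ 9.87025231e-01,  1.53888620e-01,  4.58201460e-02,
         3.75725396e+02],
       [-6.91217144e-04,  2.89437513e-01, -9.57196661e-01,
         3.73284804e+02],
       [ 0.00000000e+00,  0.00000000e+00,  0.00000000e+00,
         1.00000000e+00]])}
```

View pics/w1.png

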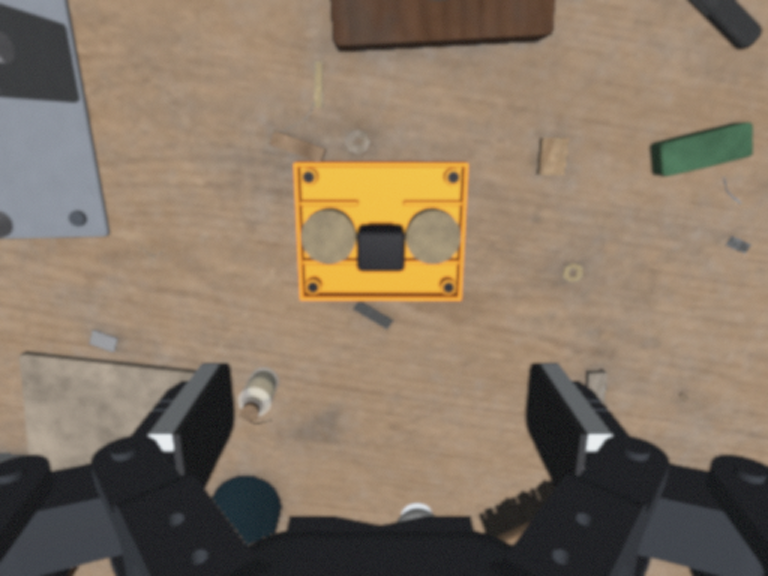

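The wrist view shows the tray square to the image, with pin heads at (308,177), (454,177), (313,287) and (448,287), and the block's top face at about (382,250).

Run:
```python
from h import *
cp=dict(np.load("w1.npz"))
t=(np.array([[448,287],[313,287],[454,177],[308,177.]])+.5)/1.5-.5
print(fit(cp,t,H,13,0,[540,390,.15]),fit(cp,t,H,13,0,[540,390,.15],True))
```

```text
(array([5.45259739e+02, 3.88455957e+02, 1.59836773e-01]), np.float64(1.8622492682498546)) (array([5.43331701e+02, 3.88125792e+02, 1.59833403e-01, 2.32509831e+01]), np.float64(0.44897024386887097))
```

```bash
python3 inch.py '[[[1,-0.26,0.12,6.2,0],[1,0,0,6.2,0],[1,0,0,6.2,0],[1,0,0,6.2,0],[1,0,0,6.2,0],[1,0,0,6.2,0],[1,0,0,0,0],[0,0,0,0,0],[0,0,0,0,0],[0,0,0,0,0]]]' 50; python3 inch.py '[[[0,0,0,0,0],[0,0,0,0,0],[0,0,0,0,0],[0,0,0,0,0],[0,0,0,0,0],[0,0,0,0,0]]]'
```

```text
time: 2.45
ee_pos: [543.4, 390.4, 47.7]
tool_rot: [3.14, 0.003, -2.977]
force: [0.9, 0.1, 0.1]
opening: 0.603
grasp_force: 0.0
time: 2.95
ee_pos: [543.4, 389.9, 47.2]
tool_rot: [3.141, 0.002, -2.977]
force: [-3.3, -0.1, 12.2]
opening: 0.338
grasp_force: 48.7
```

To row units: -30 mm is -6, -20 mm is -4.

```bash
python3 inch.py '[[[0,0,0,-1.6,0],[0,0,0,-3.2,0],[0,0,0,-5,0],[0,0,0,-6,0],[0,0,0,-7,0],[0,0,0,-7,0],[0,0,0,-6,0],[0,0,0,-4,0],[0,0,0,-2.4,0],[0,0,0,-0.8,0]]]'; python3 inch.py '[[[0,-0.4,-1.6,0,-0.38],[0,-0.6,-3.2,0,0],[0,-0.8,-4.8,0,0],[0,-1,-6,0,0],[0,-1.2,-6.4,0,0],[0,-1.2,-6.4,0,0],[0,-1.2,-6.4,0,0],[0,-1.2,-6.4,0,0],[0,-0.8,-5.6,0,0],[0,-0.8,-4.4,0,0]]]';python3 inch.py '[[[0,-0.6,-3.2,0,0],[0,-0.4,-1.6,0,0],[0,0,-0.8,0,0],[0,0,0,0,0],[0,0,0,0,0],[0,0,0,0,0]]]'
python3 - <<'E'
from h import *
import cv2
s=ctrl.get_state();cp=ctrl.camera_params("wrist");print(s['ee_pos'],s['tool_rot'],s['force'],s['moment'])
im=ctrl.get_image("wrist");cv2.imwrite("pics/w2.png",cv2.resize(im,None,fx=1.5,fy=1.5,interpolation=cv2.INTER_CUBIC))
np.savez("w2.npz",**cp)
E
```

```text
time: 3.78
ee_pos: [543.0, 389.6, 263.4]
tool_rot: [3.14, 0.003, -2.977]
force: [1.1, -0.1, -6.7]
opening: 0.342
grasp_force: 50.7
time: 4.62
ee_pos: [634.3, 142.6, 259.3]
tool_rot: [-3.141, -0.002, -2.96]
force: [0.4, 0.9, -5.9]
opening: 0.347
grasp_force: 50.8
time: 5.12
ee_pos: [644.0, 120.4, 260.2]
tool_rot: [3.141, -0.0, -2.957]
force: [-0.5, 1.1, -7.6]
opening: 0.343
grasp_force: 50.8
[643.9548454  120.41594584 260.23926449] [ 3.14128800e+00 -2.20995786e-04 -2.95734531e+00] [-0.50557797  1.12175004 -7.64991273] [ 0.02638916 -0.02208563  0.04579241]
```

View pics/w2.png

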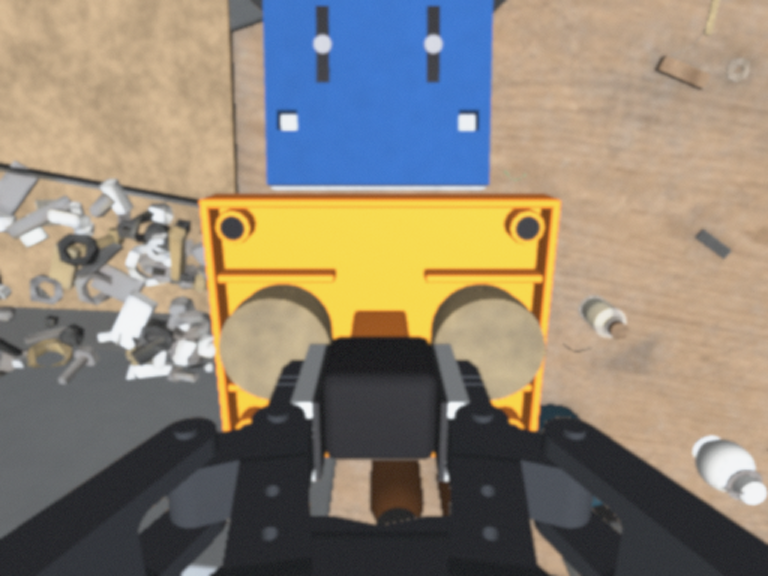

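The far socket holes are centred at (288,120.5) and (468,120.5), with the board's far edge at row 185. The tray's near wall corners are at (202,199) and (560,199), and its pin heads at (232,228) and (528,228).

Run:
```python
from h import *
cp=dict(np.load("w2.npz"));u=lambda a:(np.array(a,float)+.5)/1.5-.5
g=[530,100,.18]
# order: right(+y), left
for z in(106,107.6,109.):
  print("holes",z,fit(cp,u([[468,120.5],[288,120.5]]),H[:2],z,-.2,g))
print("edge",fit(cp,u([[489,185],[268,185]]),np.array([[75,62,0],[75,-62,0]]),107.6,-.2,g))
E_=260.24;o=E_-38.2
print("tray wall",fit(cp,u([[560,199],[202,199]]),np.array([[-50,60,16],[-50,-60,16]]),o,0,[644,120,.18],))
print("tray pins",fit(cp,u([[528,228],[232,228]]),np.array([[-40,50,4],[-40,-50,4]]),o,0,[644,120,.18]))
print("block",fit(cp,u([[433,347],[325,347]]),np.array([[-13,15,68],[-13,-15,68]]),o,0,[644,120,.18]))
```

```text
holes 106 (array([5.30993047e+02, 9.85882609e+01, 1.84032547e-01]), np.float64(0.4149427534222525))
holes 107.6 (array([5.31019336e+02, 9.85982673e+01, 1.84037412e-01]), np.float64(0.7506003847479121))
holes 109.0 (array([5.31042458e+02, 9.86070433e+01, 1.84041702e-01]), np.float64(1.0473675294543625))
edge (array([5.30924958e+02, 9.88510320e+01, 1.84051319e-01]), np.float64(0.7766663473622657))
tray wall (array([6.43868060e+02, 1.20992138e+02, 1.84034362e-01]), np.float64(2.222124976340325))
tray pins (array([6.45599350e+02, 1.20991231e+02, 1.84066715e-01]), np.float64(5.773928585960789))
block (array([6.36122336e+02, 1.18947392e+02, 1.84163598e-01]), np.float64(4.6018503879270725))
```

To row units: 22 mm is 4.4, 18 mm is 3.6.

```bash
python3 inch.py '[[[0,1,0,0.8,0],[0,2.4,0,1.6,0],[0,3.6,0,2.4,0],[0,4.4,0,2.8,0],[0,4.4,-0.2,2.8,0],[0,3.6,0,2.4,0],[0,2.4,0,1.6,0],[0,1.4,0,0.8,0],[0,0,0,0.8,0],[0,0,0,0,0]]]'; python3 inch.py '[[[0,0,0,0,0],[0,0,0,0,0],[0,0,0,0,0],[0,0,0,0,0]]]'; python3 -c "
from h import *
s=ctrl.get_state();print(s['ee_pos'],s['tool_rot'],s['force'],s['moment'])"
```

```text
time: 6.0
ee_pos: [530.7, 97.5, 180.1]
tool_rot: [-3.142, 0.0, -2.958]
force: [0.4, -1.0, -5.5]
opening: 0.345
grasp_force: 50.8
time: 6.33
ee_pos: [531.0, 97.3, 180.5]
tool_rot: [-3.142, 0.001, -2.958]
force: [-0.8, 0.0, -6.3]
opening: 0.341
grasp_force: 50.8
[531.03569747  97.31170679 180.49911398] [-3.14152949e+00  6.37513861e-04 -2.95836249e+00] [-0.82100702  0.02463527 -6.2988376 ] [ 0.03640462  0.00755047 -0.01718409]
```

```bash
python3 inch.py '[[[0,0.16,0.2,0.8,0],[0,0,0,1.2,0],[0,0,0,0.8,0],[0,0,0,0,0],[0,0,0,0,0],[0,0,0,0,0]]]'; for i in 1 2 3; do :; done; python3 inch.py '[[[0,0,0,0.2,0],[0,0,0,0.2,0],[0,0,0,0,0],[0,0,0,0,0]]]'; python3 inch.py '[[[0,0,0,0.2,0],[0,0,0,0.2,0],[0,0,0,0,0],[0,0,0,0,0]]]';python3 inch.py '[[[0,0,0,0.2,0],[0,0,0,0.2,0],[0,0,0,0,0],[0,0,0,0,0]]]'; python3 inch.py '[[[0,0,0,0.2,0],[0,0,0,0.2,0],[0,0,0,0,0],[0,0,0,0,0]]]'; python3 -c "
from h import *
import cv2
s=ctrl.get_state();print(s['ee_pos'],s['tool_rot'],s['force'],s['moment'])
im=ctrl.get_image('scene');cv2.imwrite('pics/s2.png',cv2.resize(im[140:240,220:350],None,fx=6,fy=6,interpolation=cv2.INTER_CUBIC))"
```

```text
time: 6.83
ee_pos: [529.6, 98.1, 166.2]
tool_rot: [-3.142, -0.0, -2.958]
force: [-0.6, 0.3, -6.5]
opening: 0.342
grasp_force: 50.8
time: 7.17
ee_pos: [529.5, 98.1, 164.3]
tool_rot: [3.142, -0.0, -2.958]
force: [-0.1, 0.8, -6.2]
opening: 0.34
grasp_force: 50.8
time: 7.5
ee_pos: [529.5, 98.1, 162.2]
tool_rot: [-3.142, -0.0, -2.958]
force: [-0.0, -0.9, -6.0]
opening: 0.341
grasp_force: 50.8
time: 7.83
ee_pos: [529.5, 98.1, 160.2]
tool_rot: [-3.142, -0.0, -2.958]
force: [0.2, 0.2, -6.6]
opening: 0.344
grasp_force: 50.8
time: 8.17
ee_pos: [529.5, 98.1, 158.2]
tool_rot: [-3.142, -0.0, -2.958]
force: [-0.5, 0.2, -7.0]
opening: 0.346
grasp_force: 50.8
[529.49268694  98.06463155 158.222825  ] [-3.14157974e+00 -1.21182539e-04 -2.95837373e+00] [-0.48671915  0.2035472  -6.97095331] [-0.01698103 -0.02024086 -0.02125233]
```

View pics/s2.png

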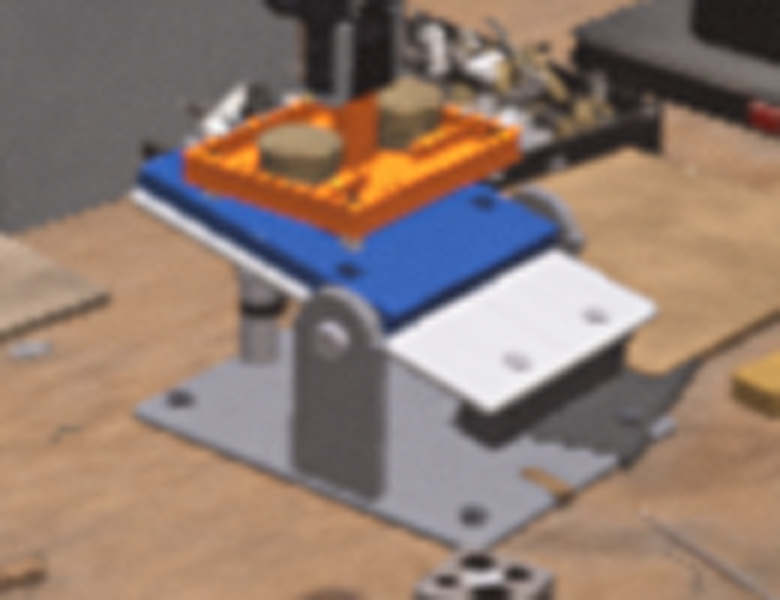

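The tray is level over the board with its far edge low against it, and the near pin sits above its hole near (350,265). With no contact force, the far pins appear to be about 4 mm into their holes. I'll check by feeling sideways.

```bash
for k in 1; do python3 inch.py '[[[0,0.2,0,0,0],[0,0,0,0,0],[0,0,0,0,0]]]'; python3 inch.py '[[[0,0.1,0,0,0],[0,0,0,0,0],[0,0,0,0,0]]]'; python3 inch.py '[[[0,0.1,0,0,0],[0,0,0,0,0],[0,0,0,0,0]]]';python3 inch.py '[[[0,0.1,0,0,0],[0,0,0,0,0],[0,0,0,0,0]]]'; done | egrep 'ee_pos|force: \['
```

```text
ee_pos: [528.8, 97.9, 158.4]
force: [1.6, -0.1, -7.1]
ee_pos: [528.5, 97.8, 158.4]
force: [4.4, 0.8, -7.6]
ee_pos: [528.3, 97.8, 158.5]
force: [6.9, 1.5, -7.8]
ee_pos: [528.1, 97.7, 158.6]
force: [7.5, 1.2, -8.2]
```

```bash
(python3 inch.py '[[[0,-0.64,0,0,0],[0,0,0,0,0],[0,0,0,0,0],[0,0,0,0,0]]]'; python3 inch.py '[[[0,0,0.2,0,0],[0,0,0,0,0],[0,0,0,0,0]]]'; python3 inch.py '[[[0,0,0.14,0,0],[0,0,0,0,0],[0,0,0,0,0]]]'; python3 inch.py '[[[0,0,-0.54,0,0],[0,0,0,0,0],[0,0,0,0,0]]]';python3 inch.py '[[[0,0,-0.14,0,0],[0,0,0,0,0],[0,0,0,0,0]]]') | egrep 'ee_pos|force: \['
```

```text
ee_pos: [529.6, 98.2, 158.1]
force: [0.2, -0.0, -7.3]
ee_pos: [529.9, 99.2, 158.2]
force: [0.4, -0.2, -6.5]
ee_pos: [529.9, 99.8, 158.3]
force: [-0.8, -1.6, -5.8]
ee_pos: [530.4, 97.1, 158.3]
force: [-0.3, -0.4, -6.9]
ee_pos: [530.5, 96.7, 158.3]
force: [-0.5, 1.5, -6.7]
```

Both sideways checks met hole walls, so the far pins are in, with the y centre near 98.2. The hand can't tilt. I'll loosen the grip and pull back toward me with the far pins held in their holes, so the tray swivels in the pads to the rocker's lean.

```bash
(python3 inch.py '[[[0,0,0.34,0,0],[0,0,0,0.2,0],[0,0,0,0.1,0],[0,0,0,0,0],[0,0,0,0,0]]]' 22; python3 inch.py '[[[0,0.2,0,0,0],[0,0.2,0,0,0],[0,0.2,0,0,0],[0,0,0,0,0],[0,0,0,0,0]]]'; python3 inch.py '[[[0,0.2,0,0.2,0],[0,0.2,0,0.2,0],[0,0,0,0,0],[0,0,0,0,0]]]') | egrep 'ee_pos|force: \['
```

```text
ee_pos: [530.2, 98.2, 156.7]
force: [0.1, 0.3, -7.0]
ee_pos: [528.5, 97.8, 157.2]
force: [5.9, 1.7, -7.7]
ee_pos: [526.5, 97.4, 155.4]
force: [4.8, 0.5, -4.1]
```

```bash
(python3 inch.py '[[[0,0.2,0,0,0],[0,0.2,0,0,0],[0,0,0,0,0],[0,0,0,0,0]]]'; python3 inch.py '[[[0,0.2,0,0.14,0],[0,0.2,0,0.14,0],[0,0,0,0,0],[0,0,0,0,0]]]'; python3 inch.py '[[[0,0.2,0,0.2,0],[0,0.2,0,0.2,0],[0,0,0,0,0],[0,0,0,0,0]]]') | egrep 'ee_pos|force: \['; python3 -c "
from h import *
import cv2
s=ctrl.get_state();print(s['ee_pos'],s['tool_rot'],s['force'],s['moment'],s['time'])
im=ctrl.get_image('scene');cv2.imwrite('pics/s3.png',cv2.resize(im[140:240,220:350],None,fx=6,fy=6,interpolation=cv2.INTER_CUBIC))"
```

```text
ee_pos: [524.7, 97.0, 155.3]
force: [6.3, 2.1, -4.5]
ee_pos: [522.5, 96.6, 154.0]
force: [5.5, 0.2, -3.8]
ee_pos: [520.7, 96.3, 152.0]
force: [5.2, 0.5, -3.5]
[520.66630191  96.25705977 151.99106537] [-3.14127814e+00  2.97279837e-03 -2.95849763e+00] [ 5.20309524  0.53245216 -3.4785617 ] [ 0.21073598 -1.20425781  0.06372856] 12.7167
```

View pics/s3.png

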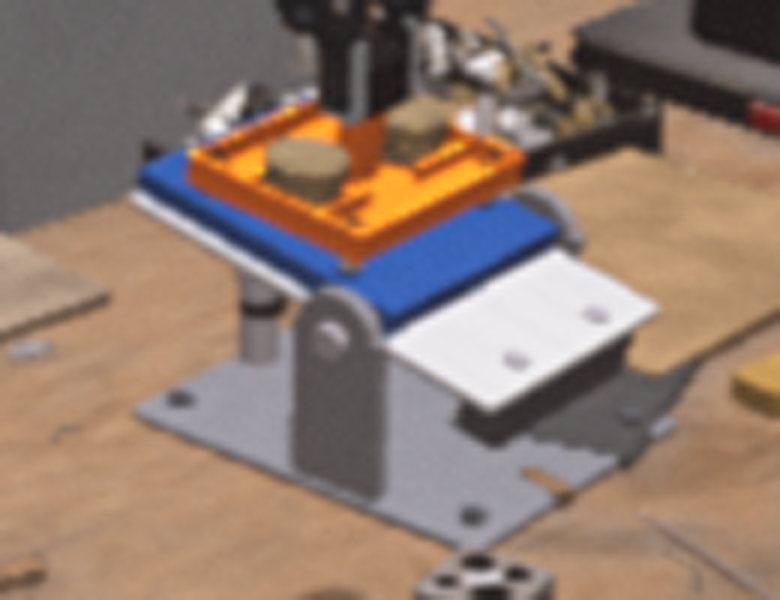

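The tray now leans close to the deck's angle. The rocker is still on its back stop, and the near pin tip is right at its hole near (350,268). Now down into the holes.

```bash
(python3 inch.py '[[[0,0,0,0.2,0],[0,0,0,0.2,0],[0,0,0,0,0],[0,0,0,0,0]]]'; python3 inch.py '[[[0,0,0,0.2,0],[0,0,0,0.2,0],[0,0,0,0,0],[0,0,0,0,0]]]') | egrep 'ee_pos|force: \['
```

```text
ee_pos: [520.9, 96.3, 150.0]
force: [6.4, 2.1, -3.6]
ee_pos: [521.1, 96.3, 148.1]
force: [6.2, 1.2, -2.6]
```

```bash
(python3 inch.py '[[[0,-0.2,0,0,0],[0,0,0,0,0],[0,0,0,0,0]]]'; python3 inch.py '[[[0,0,0,0.2,0],[0,0,0,0,0],[0,0,0,0,0]]]';python3 inch.py '[[[0,0,0,0.2,0],[0,0,0,0,0],[0,0,0,0,0]]]') | egrep 'ee_pos|force: \['; python3 -c "
from h import *
import cv2
s=ctrl.get_state();print(s['time'])
im=ctrl.get_image('scene');cv2.imwrite('pics/s4.png',cv2.resize(im[140:240,220:350],None,fx=6,fy=6,interpolation=cv2.INTER_CUBIC))"
```

```text
ee_pos: [521.2, 96.4, 147.8]
force: [5.6, 1.4, -3.3]
ee_pos: [521.4, 96.4, 146.8]
force: [5.8, 1.4, -3.7]
ee_pos: [521.6, 96.5, 145.9]
force: [6.9, 1.7, -3.4]
14.1833
```

View pics/s4.png

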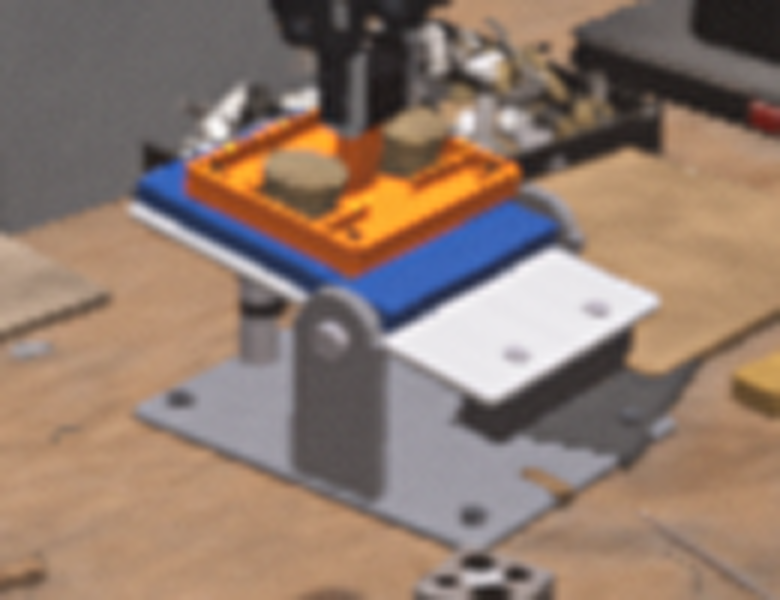

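All four pins have entered. The tray looks nearly flush, the deck still leans back, and both tins are in place. I'll ease off the pull and go the last bit down.

The rows are not in the units I measure in: shifts go in units of 5 mm and turns go in units of 0.05 rad. I convert before sending: -0.7 mm is -0.14, 0.7 mm is 0.14.

```bash
(python3 inch.py '[[[0,-0.14,0,0.14,0],[0,0,0,0,0],[0,0,0,0,0]]]'; python3 inch.py '[[[0,-0.1,0,0.14,0],[0,0,0,0,0],[0,0,0,0,0],[0,0,0,0,0]]]') | egrep 'ee_pos|force: \['; python3 -c "
from h import *
import cv2
im=ctrl.get_image('scene');cv2.imwrite('pics/s5.png',cv2.resize(im[150:210,240:320],None,fx=9,fy=9,interpolation=cv2.INTER_CUBIC))"
```

```text
ee_pos: [521.9, 96.6, 145.0]
force: [6.0, 1.9, -4.1]
ee_pos: [522.0, 96.6, 144.1]
force: [5.9, 1.0, -4.1]
```

View pics/s5.png

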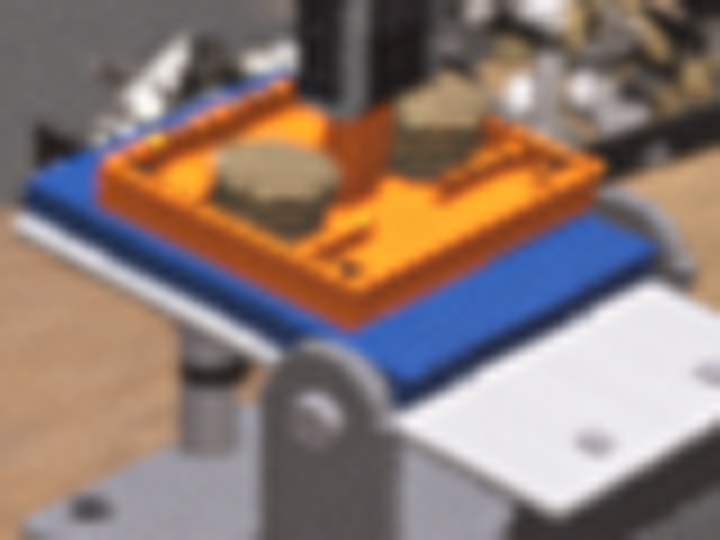

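To row units: -4 mm is -0.8, -20 mm is -4.

```bash
python3 inch.py '[[[0,0,0,0,0],[0,0,0,0,0],[0,0,0,0,0],[1,0,0,0,0],[1,0,0,0,0],[1,0,0,0,0],[1,0,0,0,0],[1,0,0,-0.8,0],[1,0,0,-2,0],[1,0,0,-4,0]]]'; python3 inch.py '[[[1,0,0,-6,0],[1,0,0,-6,0],[1,0,0,-4,0],[1,0,0,0,0],[1,0,0,0,0],[1,0,0,0,0],[1,0,0,0,0],[1,0,0,0,0],[1,0,0,0,0],[1,0,0,0,0]]]'; python3 -c "
from h import *
import cv2
im=ctrl.get_image('scene');cv2.imwrite('pics/s6.png',cv2.resize(im[130:250,210:350],None,fx=5,fy=5,interpolation=cv2.INTER_CUBIC))"
```

```text
time: 15.7
ee_pos: [520.5, 96.5, 177.5]
tool_rot: [3.141, -0.003, -2.958]
force: [-0.7, 0.2, -0.0]
opening: 1.003
grasp_force: 0.0
time: 16.53
ee_pos: [521.4, 96.6, 257.5]
tool_rot: [3.141, -0.001, -2.958]
force: [0.3, 0.2, 0.6]
opening: 1.001
grasp_force: 0.0
```

View pics/s6.png

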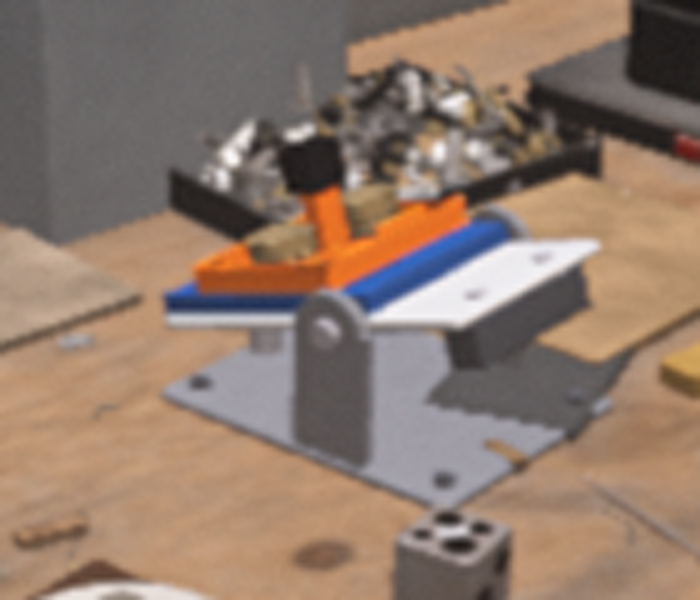

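The tray has tipped forward and is still seated flush, with both tins in and the hand well clear. I'll let it settle and hand in.

```bash
python3 inch.py '[[[1,0,0,0,0],[1,0,0,0,0],[1,0,0,0,0],[1,0,0,0,0],[1,0,0,0,0],[1,0,0,0,0],[1,0,0,0,0],[1,0,0,0,0],[1,0,0,0,0],[1,0,0,0,0]]]' | head -1; python3 -c "
from workcell import ctrl
print(ctrl.close_job())"
```

```text
time: 17.42
the job is handed in; nothing more can be done
None
```

I seated the tray with all four pins home while the rocker still leaned back, then let go and its weight tipped the rocker forward with both tins aboard; I judged this from the pictures and force readings, and handed the job in at about 17.4 s with no verdict returned.

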